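# Shift the bead roller's gear selector

## Robot

A 6-joint arm with a two-finger parallel gripper is mounted at the origin on the work surface. World frame = base frame: x ahead of the robot, y to its left, z up, the work surface at z = 0. Lengths are in m, angles in rad, forces in N, time in s.
With the tool pointing down it reaches from about 0.275 to 0.825 m from the base axis. Payload 4.9 kg.
Tool frame: the origin (TCP) lies on the front face of the gripper's body, between the roots of the fingers; the fingertips stand 73 mm ahead of it and the grasp point (between the pads) lies 54 mm ahead of it; z points along the fingers, y is the line along which they close (so a half turn about z gives the same grasp; the last joint's range is limited). The gripper opens to 85 mm and grips with 20 to 120 N. Pads are 22 mm wide; open, the fingers measure 114 mm over their backs; the gripper's body (76 mm by 85 mm) begins 54 mm behind the grasp point. The pads swing forward as they close: fully open they stand 13 mm farther back than shut.
Start: joints at [-1.426, 0.326, -0.193, 1.052, 0, 1.437], TCP at [0.151, -0.529, 0.304] pointing down, gripper open.
Joint ranges: [-2.65, 2.65], [-0.97, 1.79], [-1.3, 1.35], [-1.93, 2.1], [-1.47, 1.37], [-3.14, 3.14]. Speed limits (rad/s): [2.57, 2.57, 3.14, 3.14, 3.14, 3.14].

## Interface

Orientations are given as a rotation vector (axis times angle).
In Python, from plant import manip, grab_frame, calibration, job, finder gives the robot as it stands.
- The arm moves only by the tool jog_arm, never from a script. Its argument "targets" is a list of rows, each a list of 7 numbers: the turn, a rotation vector about the world's x, y, z in degrees, then the shift along the world's x, y, z in m, then the opening in per cent of the stroke, from 0 (shut) to 100 (fully open). In form: [[ax, ay, az, x, y, z, hand], ...]. A call has 1 to 12 rows; each row shifts and turns the commanded pose from where the row before left it; what a row does not reach is not made up. A row lasts 1/12 s, in which the tool goes at most 41.7 mm and 7.16 degrees, less where a joint would pass 70% of its speed; a pose out of reach is approached as far as the arm can. A call with a gripper value outside its range is refused whole. The fingers move at their own pace and stop on an object; "squeeze" is the grip in N (left out, the last holds). Time passes only in rows, so rows that do not move let the fingers close. It gives the time, the measured TCP pose, the force, the opening and the grip force at its end, in the units of the state.
- manip.observe(): the state, without advancing time (a new reading comes with each control period).
- grab_frame(name): name is "scene" or "top" or "wrist"; returns the picture (384x512x3 uint8, blue, green, red); there is no depth.
- calibration(name): a dict with "fx", "fy", "cx", "cy" (pixels), "k1" (the pictures are not rectified: a ray, as slopes to the right and down, at radius r is drawn at 1 + k1 r^2 times it, then the intrinsics apply), "T" (4x4, takes a point from camera to world coordinates). Camera axes: x right, y down, z forward; pixel columns grow to the right and rows downward; lengths in m; the calibration is good to about 2 mm. A picture is of the moment at which its call begins: read the wrist's pose just before it. calibration takes no time and is no camera call; for the wrist camera it gives the pose at the moment of the call.
- job.hand_in(): hands the job in; it is judged then, once.
Trained networks look in the newest picture that a camera, given by its name, has taken for a name from the list of things; names that differ only in an ending like _2 or _b are one class to them, and where a whole thing is asked for, a point or a joint stands for the part that bears it (a point fixed in the world has none). Each returns a list of dicts, best first, with "p" (0 to 1); they miss things now and then, are a little off and sometimes report something else, mostly with a low value. They report only what shows in the picture. A call takes as long as a camera call.
- finder.boxes_of(label, camera): "xy" ([column, row] in pixels, amid what is visible of it).
- finder.cut_out(label, camera): "pixels" (384x512 bool, what is visible of it) and "xy" ([column, row] in pixels, amid what is visible of it).
The state is a dict: "t": time; "joint_positions": joint angles; "joint_vel": joint speeds; "joint_torque": joint torques, N m; "eef_pos": TCP position; "orientation": TCP orientation; "wrist_force": force on the tool from outside, world axes, zero at the start; "ft_torque": the same for the moment, N m; "finger_gap": finger opening in m; "gripper_force": force on a finger pad.
Only numpy, scipy, OpenCV 4.12 (cv2) and the standard library are available. Lean on these libraries where they do the work, as an engineer would, in place of code of your own. Each camera call takes 0.05 s, during which the arm holds its last target. There are 200 camera calls.

## Task

Put the bead roller in the gear marked by the green disc: with shut fingers, push the black-knobbed selector lever along its slot to the cross channel, across to the green disc's column and fully home in the slot that ends at the green disc, without putting it into any slot marked with another colour on the way. Only push it, gently, do not take it between the fingers or force it; leave the tin snips, brass roll, rivet box and grease tin where they are, and finish with the hand clear.

Things in the scene. Friction and masses are not known exactly. Their poses are not given: they have to be found in the camera images.
- machine: Bead roller, bolted down. Green gearbox 260 x 250 mm, top 105 mm above the bench, slotted aluminium gate plate on its top. Origin: bench level, straight below the gate's centre; own x runs along the slots, y across the columns. Roll head at y = +180 to +250 mm (190 mm high, crank to 217 mm); motor at y = -125 to -225 mm, up to 107 mm high.
- gate (a point): Centre of the gate, on the plate's top face 118 mm above the bench; axes as machine. Slots 20 mm wide: a cross channel along y at x = 0 and three columns along x at y = +30, 0, -30 mm, each with a slot to +x and one to -x, rounded noses between. The lever's centre can go to about x = +-24 mm. It starts anywhere along the unmarked column y = +30; the four other slots have one coloured disc each.
- selector (a joint): Lever angle b along the slots, rad: 0 in the cross channel, positive towards the machine's +x, fully home against a slot end +-0.31 in the middle column, +-0.295 in the outer ones. The lever pivots 35 mm above the bench, straight above the machine's origin. It stays where it is left (friction); 3 to 5 N at the knob moves it.
- selector_cross (a joint): Lever angle a across the columns, rad, positive towards the machine's -y: -0.36 in the unmarked column, 0 in the middle one, +0.36 in the one at y = -30 mm. Moves only while the lever is in the cross channel; play in a slot about +-0.04. A point on the lever L metres from the pivot lies at machine x = L sin b, y = -L sin a cos b, z = 0.035 + L cos a cos b.
- selector_knob (a point): Centre of the lever's black knob, 165 mm from the pivot (200 mm above the bench when upright). The knob is an upright cylinder 36 mm in diameter, 44 mm long, coaxial with the lever; below it the lever is a steel rod 12 mm in diameter.
- selector_gate (a point): Point on the lever's axis 80 mm from the pivot, where the rod passes through the gate plate.
- mark_green: Green disc, 23 mm in diameter, 2 mm thick, flat on the gate plate just beyond the end of its slot, 48 mm along x from the gate's centre line, on the slot's centre line: marks the wanted slot. Origin at its centre, on the plate. With the lever fully home here, the gate point lies 23 to 26 mm (horizontally) from it.
- mark_yellow: Yellow disc, the same size, marks a slot that must not be entered. Origin at its centre.
- mark_blue: Blue disc, the same size, marks a slot that must not be entered. Origin at its centre.
- mark_red: Red disc, the same size, marks a slot that must not be entered. Origin at its centre.
- snips: Tin snips with orange handles, 240 x 80 x 20 mm, lying loose on the bench on the motor side. Origin below the pivot; blades along +x. Leave alone.
- spare_roll: Loose brass grooved roll, 48 mm in diameter, 38 mm high, standing on the gearbox top at the (+x, -y) corner. Origin: centre of its underside. Leave alone.
- rivet_box: Cardboard box 70 x 45 x 35 mm, loose on the gearbox top along its -x edge. Origin: centre of its underside. Leave alone.
- grease_tin: White tin with a steel lid, 54 mm in diameter, 37 mm high, standing loose on the gearbox top at the (+x, +y) corner. Origin: centre of its underside. Leave alone.

How it is judged:
By the outcome, as a careful person would: the job done as asked, in the order asked, and still so for the second after the job is handed in, with the robot touching nothing.
It also fails if it takes over 64 s, if anything falls off the work surface, if the arm or the gripper's body presses on something with over 40 N, if the wrist force passes 120 N, or if a joint passes its speed limit or range.

## Working session

There is one attempt and no reset: what is moved stays moved. The work goes in short steps, Python scripts to look and compute and a tool call to move; the robot and the scene stay as the last step left them, time stands still between calls to the robot, and variables do not carry over. Pictures are saved under pics/ and viewed, at most 10 in all, crops included, and the job is handed in when it is done.

Besides the shell and the picture viewer there is one more tool, called as name(argument=value, ...), one argument or row to a line, values as JSON. jog_arm: Moves the arm, as the interface text tells. Its arguments: {"type":"object","properties":{"targets":{"type":"array"},"squeeze":{"type":"number"}},"required":["targets"]}

```bash
mkdir -p pics; cat > h.py <<'E'
import numpy as np, cv2
from plant import manip, grab_frame, calibration, job, finder
def ray(c,uv):
    x=(uv[0]-c["cx"])/c["fx"]; y=(uv[1]-c["cy"])/c["fy"]; r=np.hypot(x,y); s=r
    for _ in range(20): s=r/(1+c["k1"]*s*s)
    k=s/r if r>0 else 1
    T=np.array(c["T"]); d=T[:3,:3]@np.array([x*k,y*k,1]); return T[:3,3],d/np.linalg.norm(d)
def at_z(c,uv,z):
    o,d=ray(c,uv); return o+d*(z-o[2])/d[2]
def proj(c,P):
    T=np.array(c["T"]); p=T[:3,:3].T@(np.array(P)-T[:3,3]); x,y=p[:2]/p[2]; k=1+c["k1"]*(x*x+y*y)
    return np.array([c["cx"]+c["fx"]*x*k,c["cy"]+c["fy"]*y*k])
E
python3 - <<'E'
from h import *
for n in ["scene","top"]:
    im=grab_frame(n); cv2.imwrite(f"pics/{n}0.png",im); c=calibration(n); print(n,np.array(c["T"])[:3,3].round(3), np.array(c["T"])[:3,2].round(2))
    for l,z in [("mark_green",.119),("mark_yellow",.119),("mark_blue",.119),("mark_red",.119),("selector_knob",.2),("spare_roll",.12),("grease_tin",.12),("rivet_box",.12)]:
        for r in finder.boxes_of(l,n)[:2]: print(l,round(r["p"],2),np.round(r["xy"],1),at_z(c,r["xy"],z).round(3))
print(manip.observe())
E
```

```text
scene [1.134 0.431 0.796] [-0.57 -0.51 -0.65]
mark_red 0.5 [305.3 227. ] [0.545 0.062 0.119]
selector_knob 0.93 [322.7 230.6] [0.599 0.137 0.2  ]
selector_knob 0.66 [208.  195.1] [ 0.685 -0.107  0.2  ]
spare_roll 0.86 [237.  236.6] [ 0.675 -0.028  0.12 ]
grease_tin 0.75 [300.2 284.8] [0.682 0.154 0.12 ]
rivet_box 0.6 [321.8 209.1] [0.47  0.054 0.12 ]
top [ 0.452 -0.087  1.038] [ 0.14  0.02 -0.99]
mark_green 0.68 [165.  194.2] [0.573 0.103 0.119]
mark_blue 0.4 [199.7 163.5] [0.635 0.031 0.119]
mark_red 0.6 [180.  212.7] [0.535 0.072 0.119]
mark_red 0.24 [145.6 188.9] [0.586 0.143 0.119]
selector_knob 0.64 [148.5 190.2] [0.571 0.117 0.2  ]
selector_knob 0.64 [138.1 142.7] [0.663 0.138 0.2  ]
spare_roll 0.74 [149.3 188.2] [0.587 0.135 0.12 ]
spare_roll 0.62 [225.  141.4] [ 0.68  -0.022  0.12 ]
grease_tin 0.58 [139.3 140.4] [0.688 0.157 0.12 ]
rivet_box 0.64 [182.8 235.3] [0.489 0.067 0.12 ]
{'t': 0.9, 'joint_positions': array([-1.42620522e+00,  3.26170581e-01, -1.92587445e-01,  1.05200677e+00,
       -1.71720023e-05,  1.43661226e+00]), 'joint_vel': array([-1.03108196e-04, -1.10330312e-03,  9.01789423e-04, -8.24569586e-05,
        4.77359049e-04,  1.68592301e-03]), 'joint_torque': array([ 2.83317638e-05, -4.43318295e+01,  2.62757814e+01,  9.71221598e-04,
       -6.81281267e-05, -2.24488758e-06]), 'eef_pos': array([ 0.15136661, -0.52878206,  0.30390165]), 'orientation': array([ 3.11109188e+00,  4.36478022e-01, -2.67153958e-05]), 'wrist_force': array([ 0.43613259,  0.35332073, -0.4703858 ]), 'ft_torque': array([ 0.04259603,  0.03295405, -0.03825106]), 'gripper_force': 0.0, 'finger_gap': 0.08545979901598202}
```

```bash
python3 - <<'E'
import cv2
a=cv2.imread("pics/top0.png")[110:270,80:280]; cv2.imwrite("pics/topc.png",cv2.resize(a,None,fx=3.7,fy=3.7,interpolation=2))
a=cv2.imread("pics/scene0.png")[130:330,150:410]; cv2.imwrite("pics/scenec.png",cv2.resize(a,None,fx=3,fy=3,interpolation=2))
E
```

```text
(no output)
```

View pics/topc.png

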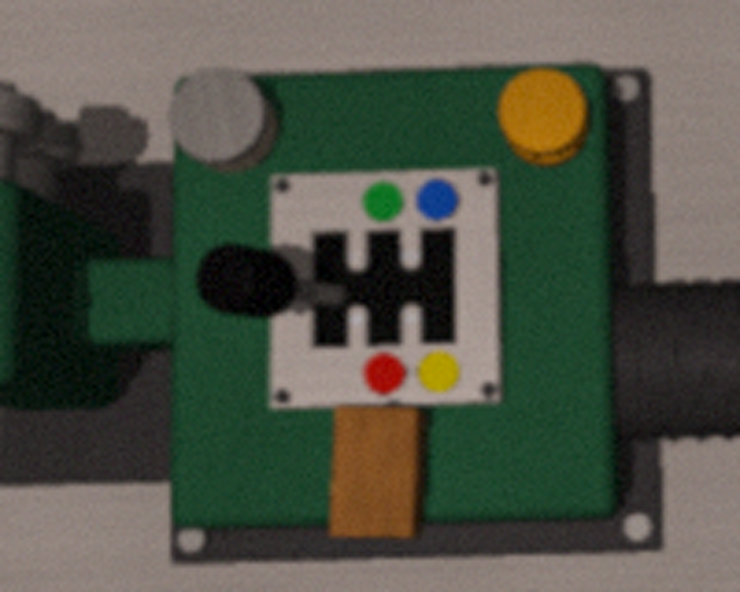

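View pics/scenec.png

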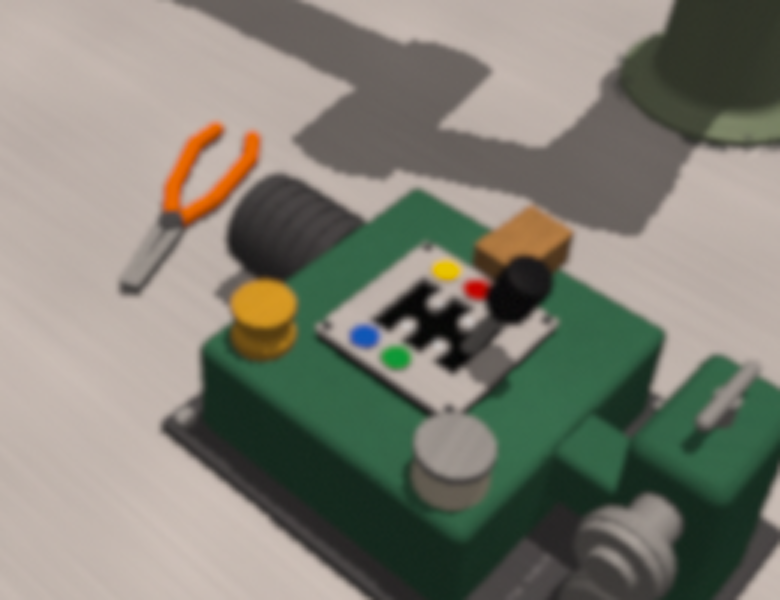

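The top crop shows green in the middle column at +x (full-image px ≈183.5,164), blue beside it, red and yellow at -x, and the lever in the left (unmarked) column near the cross channel. Next I fit the machine pose and lever angles.

```bash
cat > fit.py <<'E'
from h import *
from scipy.optimize import least_squares
D={"green":(.048,0),"blue":(.048,-.03),"red":(-.048,0),"yellow":(-.048,-.03)}
H={"green":(55,70),"blue":(105,118),"red":(-4,4),"yellow":(27,33)}
def discs(im,roi):
    hsv=cv2.cvtColor(im,cv2.COLOR_BGR2HSV).astype(int); out={}
    x0,x1,y0,y1=roi
    for k,(a,b) in H.items():
        h=hsv[...,0].copy()
        if k=="red": h[h>90]-=180
        vm=100 if k!="green" else 95
        m=((h>=a-6)&(h<=b+6)&(hsv[...,1]>130)&(hsv[...,2]>vm)).astype(np.uint8)
        z=np.zeros_like(m); z[y0:y1,x0:x1]=m[y0:y1,x0:x1]
        n,_,st,ce=cv2.connectedComponentsWithStats(z)
        if n>1:
            i=1+st[1:,4].argmax(); out[k]=(ce[i],st[i,4])
    return out
def w(p,q): # machine->world, p=(x,y,yaw)
    c,s=np.cos(p[2]),np.sin(p[2]); return np.array([p[0]+c*q[0]-s*q[1],p[1]+s*q[0]+c*q[1],q[2]])
def knob(a,b,L=.165): return (L*np.sin(b),-L*np.sin(a)*np.cos(b),.035+L*np.cos(a)*np.cos(b))
def lever(p,a0=-.36,cams=("scene","top"),show=True):
    obs=[]
    for n in cams:
        grab_frame(n); c=calibration(n)
        for r in finder.cut_out("selector_knob",n)[:2]:
            obs.append((n,c,np.array(r["xy"]),r["p"],int(r["pixels"].sum())))
    if show: [print(o[0],o[2].round(1),round(o[3],2),o[4]) for o in obs]
    return obs
E
python3 - <<'E'
from fit import *
obs=[]
for n,roi in [("top",(145,210,150,220)),("scene",(255,325,200,260))]:
    im=cv2.imread(f"pics/{n}0.png"); d=discs(im,roi); print(n,{k:(v[0].round(1),v[1]) for k,v in d.items()})
    for k,v in d.items(): obs.append((calibration(n),k,v[0]))
for sub in ("both",):
    f=lambda p:np.concatenate([proj(c,w(p,(*D[k],.12)))-uv for c,k,uv in obs])
    s=least_squares(f,[.58,.07,0],loss="soft_l1"); print(s.x.round(4),f(s.x).reshape(-1,2).round(1).tolist())
p=s.x; np.save("p.npy",p)
lever(p)
for n in ("top","scene"):
    for b in(-.29,-.1,0,.1): print(n,b,proj(calibration(n),w(p,knob(-.36,b))).round(1))
E
```

```text
top {'green': (array([183., 164.]), np.int32(69)), 'blue': (array([197.6, 163.6]), np.int32(80)), 'red': (array([183.6, 210.5]), np.int32(91)), 'yellow': (array([198., 210.]), np.int32(98))}
scene {'green': (array([281.6, 248.6]), np.int32(44)), 'blue': (array([271.1, 241.6]), np.int32(43)), 'red': (array([308.5, 226. ]), np.int32(46)), 'yellow': (array([298.3, 219.7]), np.int32(52))}
[0.5866 0.0656 0.0027] [[-0.1, 0.2], [-0.1, 0.2], [-0.3, 0.2], [-0.0, 0.3], [-0.2, 0.1], [-0.2, 0.2], [-0.2, 0.2], [-0.4, 0.1]]
scene [318.5 230. ] 0.91 488
top [145.2 189.3] 0.95 532
top -0.29 [148.6 208.1]
top -0.1 [146.8 191.7]
top 0 [146.6 183.1]
top 0.1 [146.9 174.6]
scene -0.29 [332.1 218. ]
scene -0.1 [324.9 223.9]
scene 0 [320.3 227.8]
scene 0.1 [315.4 232.2]
```

Green is middle column, +x. The machine sits at about (0.587, 0.066) with yaw ≈ 0, and the lever is at b ≈ -0.07 in the unmarked column. I'll move with shut fingers to the lever's -x side.

jog_arm(
  targets=[
    [0,0,3.7,0.0185,0.0325,0.001,0],
    [0,0,3.7,0.0185,0.0325,0.001,0],
    [0,0,3.7,0.0185,0.0325,0.001,0],
    [0,0,3.7,0.0185,0.0325,0.001,0],
    [0,0,3.7,0.0185,0.0325,0.001,0],
    [0,0,3.7,0.0185,0.0325,0.001,0],
    [0,0,3.7,0.0185,0.0325,0.001,0],
    [0,0,3.7,0.0185,0.0325,0.001,0],
    [0,0,3.7,0.0185,0.0325,0.001,0],
    [0,0,3.7,0.0185,0.0325,0.001,0],
  ],
  squeeze=40,
)

```text
t: 1.93
eef_pos: [0.3369, -0.2022, 0.3142]
orientation: [2.809, 1.405, 0.001]
wrist_force: [0.3, -0.4, 0.1]
finger_gap: 0.0001
gripper_force: 0.0
```

jog_arm(
  targets=[
    [0,0,3.7,0.018,0.0325,0,0],
    [0,0,3.7,0.018,0.0325,0,0],
    [0,0,3.7,0.018,0.0325,0,0],
    [0,0,3.7,0.018,0.0325,0,0],
    [0,0,3.7,0.018,0.0325,0,0],
    [0,0,3.7,0.018,0.0325,0,0],
    [0,0,3.7,0.018,0.0325,0,0],
    [0,0,3.7,0.018,0.0325,0,0],
    [0,0,3.7,0.018,0.0325,0,0],
    [0,0,3.7,0.018,0.0325,0,0],
    [0,0,0,0,0,0,0],
  ],
)

```text
t: 2.85
eef_pos: [0.5188, 0.126, 0.3137]
orientation: [-2.213, -2.229, -0.005]
wrist_force: [-0.1, -0.5, 0.8]
finger_gap: 0.0001
gripper_force: 0.0
```

jog_arm(
  targets=[
    [0,0,0,0,0,-0.02,0],
    [0,0,0,0,0,-0.02,0],
    [0,0,0,0,0,-0.015,0],
    [0,0,0,0,0,0,0],
  ],
)

```text
t: 3.18
eef_pos: [0.5144, 0.1209, 0.2559]
orientation: [-2.22, -2.218, 0.007]
wrist_force: [-0.1, 0.5, -0.5]
finger_gap: -0.0
gripper_force: 0.0
```

```bash
python3 - <<'E'
import cv2
from h import *
s=grab_frame("scene")[140:290,220:400]; t=grab_frame("top")[120:270,100:280]
cv2.imwrite("pics/c1.png",cv2.resize(np.vstack([np.hstack([s,t])]),None,fx=2.2,fy=2.2,interpolation=2))
E
```

```text
(no output)
```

View pics/c1.png

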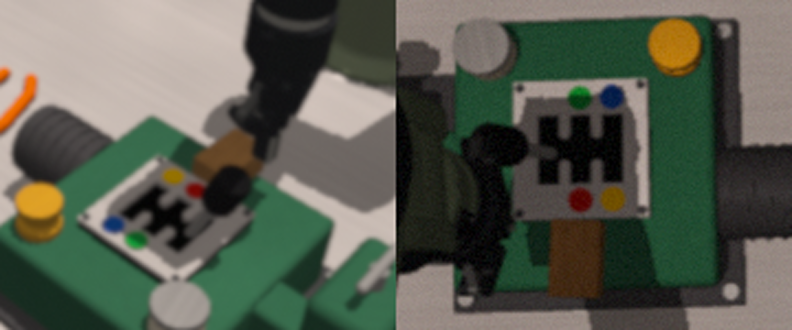

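The view shows the finger standing just behind (-x of) the knob in the unmarked column. Now a gentle push in +x.

jog_arm(
  targets=[
    [0,0,0,0.006,0.001,0,0],
    [0,0,0,0.006,0.001,0,0],
    [0,0,0,0.006,0.001,0,0],
    [0,0,0,0.004,0,0,0],
    [0,0,0,0.003,0,0,0],
    [0,0,0,0.002,0,0,0],
  ],
)

```text
t: 3.78
eef_pos: [0.544, 0.1242, 0.259]
orientation: [2.222, 2.221, 0.0]
wrist_force: [-0.9, -0.1, 0.8]
finger_gap: 0.0001
gripper_force: 0.0
```

jog_arm(
  targets=[
    [0,0,0,0.002,0,0,0],
    [0,0,0,0.002,0,0,0],
  ],
)

```text
t: 3.95
eef_pos: [0.5475, 0.1242, 0.2588]
orientation: [-2.222, -2.221, 0.0]
wrist_force: [-0.3, -0.8, 0.6]
finger_gap: -0.0002
gripper_force: 0.0
```

jog_arm(
  targets=[
    [0,0,0,0.002,0,0,0],
    [0,0,0,0.002,0,0,0],
  ],
)

```text
t: 4.12
eef_pos: [0.5513, 0.1242, 0.2588]
orientation: [-2.222, -2.221, 0.0]
wrist_force: [-0.7, -0.4, 1.1]
finger_gap: -0.0002
gripper_force: 0.8
```

```bash
python3 - <<'E'
from fit import *
p=np.load("p.npy");lever(p)
for n in ("top","scene"):
    for b in(-.1,0): print(n,b,proj(calibration(n),w(p,knob(-.36,b))).round(1))
t=grab_frame("top")[150:230,120:230]; cv2.imwrite("pics/c2.png",cv2.resize(t,None,fx=6,fy=6,interpolation=2))
E
```

```text
scene [318.7 228.7] 0.75 494
top [153.4 191.3] 0.78 250
top [139.8 142.8] 0.22 592
top -0.1 [146.8 191.7]
top 0 [146.6 183.1]
scene -0.1 [324.9 223.9]
scene 0 [320.3 227.8]
```

View pics/c2.png

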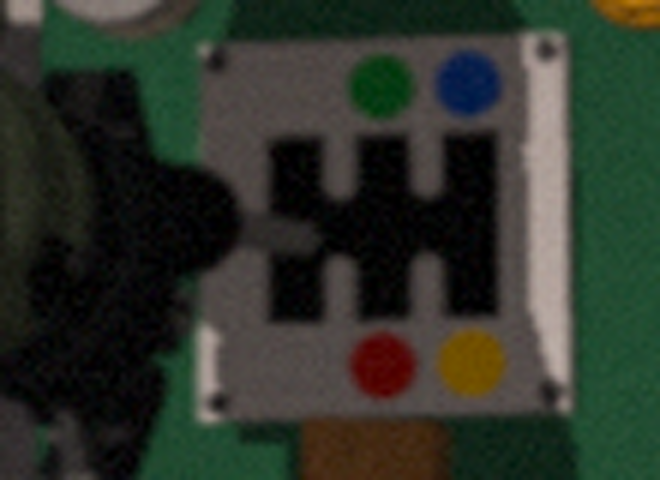

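The lever is still slightly on the -x side of the channel: the rod meets the gate at crop row ≈238, and the channel centre is ≈228. I'll keep pushing.

jog_arm(
  targets=[
    [0,0,0,0.002,0,0,0],
    [0,0,0,0.002,0,0,0],
  ],
)

```text
t: 4.53
eef_pos: [0.5548, 0.1243, 0.2589]
orientation: [-2.221, -2.221, 0.001]
wrist_force: [-3.6, 0.2, 2.1]
finger_gap: -0.0002
gripper_force: 1.8
```

jog_arm(
  targets=[
    [0,0,0,0.002,0,0,0],
    [0,0,0,0.002,0,0,0],
  ],
)

```text
t: 4.7
eef_pos: [0.5593, 0.1243, 0.2589]
orientation: [-2.222, -2.221, 0.0]
wrist_force: [-3.9, 0.4, 2.7]
finger_gap: -0.0001
gripper_force: 1.8
```

```bash
python3 - <<'E'
from fit import *
p=np.load("p.npy");lever(p); s=grab_frame("scene")[180:270,250:360]
t=grab_frame("top")[150:240,120:230]; cv2.imwrite("pics/c3.png",cv2.resize(np.hstack([t,s]),None,fx=3.6,fy=5,interpolation=2))
E
```

```text
scene [318.1 230.4] 0.86 477
scene [312.2 214.4] 0.34 185
top [153.9 187.8] 0.53 202
```

View pics/c3.png

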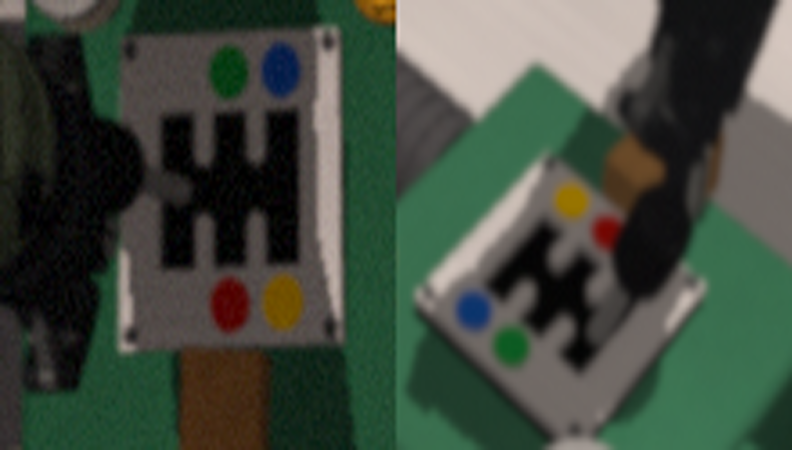

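```bash
python3 - <<'E'
from fit import *
p=np.load("p.npy");c=calibration("top");im=cv2.imread("pics/c3.png")
for b in(-.06,-.03,0,.03,.06): print(b,[proj(c,w(p,knob(-.36,b,L))).round(1).tolist() for L in(.09,.1,.11,.12)], proj(c,w(p,(0,.03,.118))).round(1))
t=grab_frame("top")[:,:,:].mean(2).astype(int)
for col in range(160,174,2): print(col,t[180:195,col])
E
```

```text
-0.06 [[167.8, 190.4], [165.2, 190.2], [162.5, 189.9], [159.7, 189.6]] [168.7 187.9]
-0.03 [[167.8, 189.1], [165.1, 188.7], [162.4, 188.3], [159.7, 187.8]] [168.7 187.9]
0 [[167.8, 187.8], [165.1, 187.2], [162.4, 186.6], [159.7, 186.0]] [168.7 187.9]
0.03 [[167.8, 186.5], [165.1, 185.8], [162.4, 185.0], [159.7, 184.2]] [168.7 187.9]
0.06 [[167.8, 185.2], [165.2, 184.3], [162.5, 183.4], [159.7, 182.4]] [168.7 187.9]
160 [56 56 49 36 32 35 33 38 50 66 73 75 76 73 74]
162 [77 75 67 50 43 39 46 39 47 58 70 72 69 76 73]
164 [46 48 46 45 40 40 43 43 40 44 45 50 49 49 46]
166 [ 2 11  6  8 27 39 43 44 44 31 18 10  6  2 12]
168 [ 2  7  0  1 22 34 43 42 45 36 27 10  0  7  5]
170 [ 8  0  6  0 12 28 43 43 42 38 35 16  5  9  4]
172 [14  0  1  4  3 15 28 35 36 29 21  6  0  9  8]
```

The rod fit gives b ≈ +0.015, so it is centred in the cross channel. Now around to the +y side of the knob.

jog_arm(
  targets=[
    [0,0,0,-0.015,0,0,0],
    [0,0,0,-0.015,0,0,0],
    [0,0,0,0,0.02,0,0],
    [0,0,0,0,0.02,0,0],
    [0,0,0,0,0.022,0,0],
    [0,0,0,0.02,0,0,0],
    [0,0,0,0.02,0,0,0],
    [0,0,0,0.02,0,0,0],
    [0,0,0,0,0,0,0],
  ],
)

```text
t: 5.8
eef_pos: [0.5933, 0.1861, 0.2589]
orientation: [2.221, 2.218, 0.005]
wrist_force: [-0.3, 0.0, 0.3]
finger_gap: -0.0003
gripper_force: 0.0
```

jog_arm(
  targets=[
    [0,0,0,0,-0.006,0,0],
    [0,0,0,0,-0.006,0,0],
    [0,0,0,0,-0.005,0,0],
    [0,0,0,0,-0.004,0,0],
    [0,0,0,0,-0.004,0,0],
  ],
)

```text
t: 6.22
eef_pos: [0.589, 0.1605, 0.2592]
orientation: [2.222, 2.22, 0.0]
wrist_force: [-0.6, 0.3, 0.4]
finger_gap: -0.0002
gripper_force: 0.0
```

jog_arm(
  targets=[
    [0,0,0,0,-0.004,0,0],
    [0,0,0,0,-0.004,0,0],
    [0,0,0,0,-0.004,0,0],
  ],
)

```text
t: 6.47
eef_pos: [0.5896, 0.1505, 0.2601]
orientation: [-2.22, -2.221, -0.007]
wrist_force: [-0.5, 5.9, 4.0]
finger_gap: -0.0002
gripper_force: 2.9
```

jog_arm(
  targets=[
    [0,0,0,0,-0.004,0,0],
    [0,0,0,0,-0.004,0,0],
    [0,0,0,0,-0.004,0,0],
    [0,0,0,0,-0.004,0,0],
  ],
)

```text
t: 6.8
eef_pos: [0.5897, 0.1343, 0.26]
orientation: [-2.22, -2.222, -0.006]
wrist_force: [-0.0, 5.2, 2.8]
finger_gap: 0.0001
gripper_force: 2.5
```

jog_arm(
  targets=[
    [0,0,0,0,-0.004,0,0],
    [0,0,0,0,-0.004,0,0],
    [0,0,0,0,-0.004,0,0],
    [0,0,0,0,-0.004,0,0],
  ],
)

```text
t: 7.13
eef_pos: [0.5894, 0.117, 0.2591]
orientation: [2.222, 2.221, 0.001]
wrist_force: [-1.0, 4.4, 2.7]
finger_gap: 0.0
gripper_force: 2.1
```

```bash
python3 - <<'E'
from fit import *
s=grab_frame("scene")[180:270,250:360]
t=grab_frame("top")[150:240,120:230]; cv2.imwrite("pics/c4.png",cv2.resize(np.hstack([t,s]),None,fx=3.6,fy=3.6,interpolation=2))
E
```

```text
(no output)
```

View pics/c4.png

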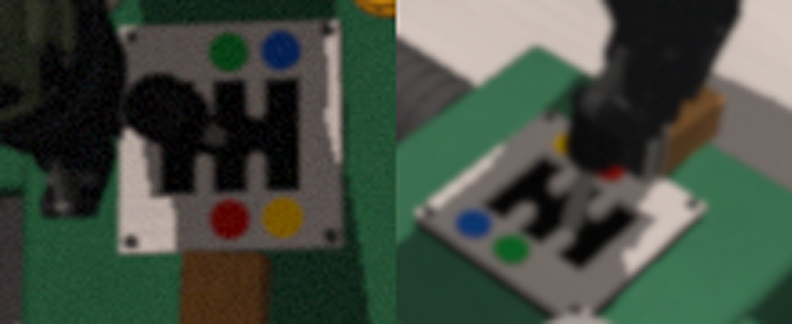

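The lever is sliding cleanly along the channel; the rod is at crop (213,132), nearly in the middle column. I'll push most of what remains, then measure.

jog_arm(
  targets=[
    [0,0,0,0,-0.004,0,0],
    [0,0,0,0,-0.004,0,0],
    [0,0,0,0,-0.004,0,0],
    [0,0,0,0,-0.004,0,0],
  ],
)

```text
t: 7.57
eef_pos: [0.5893, 0.1008, 0.2588]
orientation: [-2.222, -2.221, 0.0]
wrist_force: [0.2, 3.2, 3.0]
finger_gap: -0.0004
gripper_force: 1.9
```

```bash
cat > k.py <<'E'
from fit import *
p=np.load("p.npy");c=calibration("top");im=grab_frame("top");
for a in(-.12,-.08,-.04,0,.04): print(a,[proj(c,w(p,knob(a,0.0,L))).round(1).tolist() for L in(.09,.14,.165,.187)])
for r in finder.cut_out("selector_knob","top")[:2]: print(r["p"],r["xy"],r["pixels"].sum())
t=im.mean(2).astype(int)
for row in range(166,194,2): print(row,t[row,158:200])
E
python3 k.py; python3 - <<'E'
import sys; sys.path.insert(0,'.')
from h import *
s=grab_frame("scene")[180:270,250:360]
t=grab_frame("top")[150:240,120:230]; cv2.imwrite("pics/c5.png",cv2.resize(np.hstack([t,s]),None,fx=3.6,fy=3.6,interpolation=2))
E
```

```text
-0.12 [[177.5, 187.1], [169.8, 183.6], [165.7, 181.7], [161.8, 179.9]]
-0.08 [[179.2, 187.1], [172.6, 183.5], [169.1, 181.5], [165.8, 179.7]]
-0.04 [[181.0, 187.0], [175.5, 183.4], [172.5, 181.4], [169.8, 179.6]]
0 [[182.7, 186.9], [178.4, 183.3], [176.0, 181.3], [173.8, 179.4]]
0.04 [[184.5, 186.9], [181.3, 183.2], [179.6, 181.2], [177.9, 179.3]]
0.58 [170.7, 184.1] 356
166 [ 9  1  6  7  3 18 38 66 80 75 74 74 73 81 83 77 78 79 78 74 55 38 28 26
 28 29 29 31 37 35 48 70 76 80 74 56 42 37 40 47 33 33]
168 [18  9 10 11 10 11 35 59 72 82 79 80 78 76 76 81 81 81 83 80 75 63 48 39
 37 35 30 37 50 65 74 82 79 85 79 79 66 53 47 44 43 52]
170 [13 10 15  5  9 12 34 59 71 67 53 45 36 26 29 28 35 49 62 76 81 81 79 74
 70 68 67 75 70 80 80 77 82 72 83 78 78 81 74 73 74 77]
172 [17  4  5 10  8 14 21 31 23 15  7  9  5  3 11  0  6  3 18 23 38 44 48 48
 48 42 36 38 34 45 68 78 84 80 79 57 41 32 37 33 30 32]
174 [ 8 12 10  9 14  4  0  2  0  9 11  6  9  3  7  6  7  0 14  6  3  8  2 10
  2  0  8  0  0 17 56 76 82 82 76 54 18 11  1  2  0  9]
176 [14  4  3 10  7  5  0  7  8  0 13  7 14 11 11 15 11 10  9
[... 607 characters left out ...]
 [  7   4   8  28  81 109  86  38   7   3   1  12   7   9  13  12   2   5
  13   6   0   0   8   0   6  15  25  20  10   0   1   1   8   1   9   5
   6   2  13   7  11   5]
188 [ 17  36  65  91 127 141 106  44  13   4   8  11   0   0   3   4   4   4
   0   7   1   1   7  15  23  39  38  25   0   0   8   0   1   4   1   0
   0   1   0   4  15   7]
190 [ 11  30  85 139 165 154 107  44  14  15   9   2   9   5   6   9   8   1
   2   2  10   7  10  17  14  22  16   7   6   0   5   7   0   1   7   1
  11   0   2   4   0   0]
192 [  7  14  53 127 161 155 100  45  10  12   1   8   1   0   3  10  17  32
  33  28  17   2   1   5   2   0   4   7   2   6  12  33  50  52  42  17
  10   6   4   6   6   8]
```

View pics/c5.png

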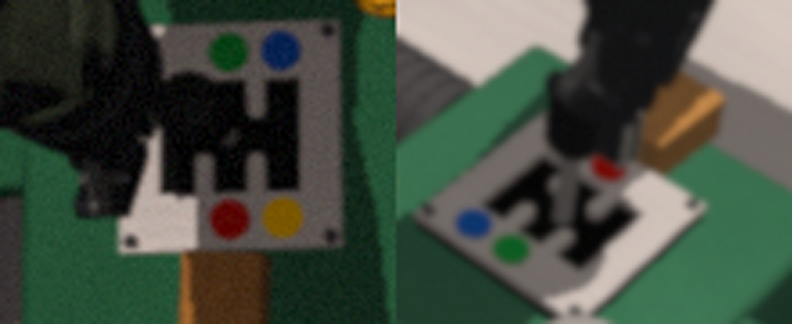

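The rod is now at the middle column: the fit gives a ≈ -0.02, within play. I'll nudge 3 mm more, back off, and go around to the -x side.

jog_arm(
  targets=[
    [0,0,0,0,-0.003,0,0],
    [0,0,0,0,0,0,0],
    [0,0,0,0,0.01,0,0],
    [0,0,0,0,0.016,0,0],
    [0,0,0,-0.02,0,0,0],
    [0,0,0,-0.02,0,0,0],
    [0,0,0,-0.02,0,0,0],
    [0,0,0,0,-0.02,0,0],
    [0,0,0,0,-0.02,0,0],
    [0,0,0,0,-0.018,0,0],
    [0,0,0,0,0,0,0],
  ],
)

```text
t: 8.68
eef_pos: [0.5292, 0.0642, 0.2588]
orientation: [2.224, 2.217, -0.003]
wrist_force: [-1.1, 0.7, -0.8]
finger_gap: 0.0001
gripper_force: 0.0
```

```bash
python3 - <<'E'
from fit import *
s=grab_frame("scene")[180:270,250:360]
t=grab_frame("top")[150:240,120:230]; cv2.imwrite("pics/c6.png",cv2.resize(np.hstack([t,s]),None,fx=3.6,fy=3.6,interpolation=2))
p=np.load("p.npy")
for n in("top","scene"):
  c=calibration(n)
  for a in(-.04,0,.04):print(n,a,proj(c,w(p,knob(a,0))).round(1),proj(c,w(p,knob(a,0,.08))).round(1))
lever(p)
E
```

```text
top -0.04 [172.5 181.4] [182.  187.7]
top 0 [176.  181.3] [183.5 187.6]
top 0.04 [179.6 181.2] [185.1 187.6]
scene -0.04 [300.9 212.1] [296.1 239.4]
scene 0 [298.4 210.6] [295.  238.7]
scene 0.04 [295.9 209.2] [293.9 238. ]
scene [322.5 212.5] 0.63 644
scene [298.3 213.6] 0.58 450
top [178.1 181.2] 0.46 170
```

View pics/c6.png

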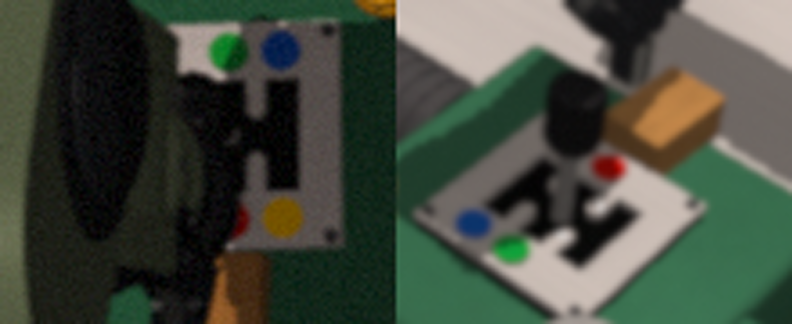

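In the scene view the lever is upright at px ≈(300,211), in the middle column within play, with the finger behind it. Now push +x towards green.

jog_arm(
  targets=[
    [0,0,0,0.008,0,0,0],
    [0,0,0,0.008,0,0,0],
    [0,0,0,0.008,0,0,0],
    [0,0,0,0.006,0,0,0],
    [0,0,0,0.004,0,0,0],
    [0,0,0,0.004,0,0,0],
  ],
)

```text
t: 9.48
eef_pos: [0.5672, 0.0663, 0.2586]
orientation: [-2.221, -2.22, 0.002]
wrist_force: [-3.2, -0.1, 2.8]
finger_gap: -0.0002
gripper_force: 2.0
```

jog_arm(
  targets=[
    [0,0,0,0.004,0,0,0],
    [0,0,0,0.004,0,0,0],
    [0,0,0,0.004,0,0,0],
  ],
)

```text
t: 9.73
eef_pos: [0.5794, 0.0663, 0.2587]
orientation: [-2.221, -2.221, 0.001]
wrist_force: [-3.4, 0.4, 1.7]
finger_gap: -0.0001
gripper_force: 1.9
```

jog_arm(
  targets=[
    [0,0,0,0.004,0,0,0],
    [0,0,0,0.004,0,0,0],
    [0,0,0,0.004,0,0,0],
  ],
)

```text
t: 9.98
eef_pos: [0.5914, 0.0663, 0.2584]
orientation: [-2.221, -2.22, 0.001]
wrist_force: [-3.2, 1.0, -0.8]
finger_gap: 0.0001
gripper_force: 1.7
```

jog_arm(
  targets=[
    [0,0,0,0.004,0,0,0],
    [0,0,0,0.004,0,0,0],
    [0,0,0,0.003,0,0,0],
    [0,0,0,0.003,0,0,0],
  ],
)

```text
t: 10.32
eef_pos: [0.6057, 0.0661, 0.2587]
orientation: [-2.222, -2.221, 0.001]
wrist_force: [-3.9, 0.8, -0.5]
finger_gap: 0.0
gripper_force: 1.5
```

jog_arm(
  targets=[
    [0,0,0,0.002,0,0,0],
    [0,0,0,0.002,0,0,0],
  ],
)

```text
t: 10.48
eef_pos: [0.609, 0.0661, 0.2586]
orientation: [-2.221, -2.22, 0.002]
wrist_force: [-6.8, 0.4, -1.3]
finger_gap: -0.0002
gripper_force: 3.4
```

jog_arm(
  targets=[
    [0,0,0,0.002,0,0,0],
  ],
)

```text
t: 10.57
eef_pos: [0.6099, 0.0662, 0.2584]
orientation: [-2.22, -2.219, 0.005]
wrist_force: [-11.4, -0.3, 1.8]
finger_gap: -0.0
gripper_force: 5.6
```

jog_arm(
  targets=[
    [0,0,0,0.001,0,0,0],
  ],
)

```text
t: 10.65
eef_pos: [0.6103, 0.0661, 0.2584]
orientation: [-2.219, -2.218, 0.006]
wrist_force: [-11.5, -0.5, 2.6]
finger_gap: 0.0002
gripper_force: 6.0
```

The force has risen against the slot end, so the lever is home. Back off and look.

jog_arm(
  targets=[
    [0,0,0,-0.01,0,0,0],
    [0,0,0,-0.03,0,0,0],
    [0,0,0,-0.03,0,0.01,0],
    [0,0,0,-0.03,-0.02,0.02,0],
    [0,0,0,-0.02,-0.03,0.02,0],
    [0,0,0,0,-0.035,0.02,0],
    [0,0,0,0,-0.04,0,0],
    [0,0,0,0,-0.04,0,0],
    [0,0,0,0,-0.04,0,0],
    [0,0,0,0,0,0,0],
  ],
)

```text
t: 11.48
eef_pos: [0.494, -0.1457, 0.3303]
orientation: [2.225, 2.207, -0.0]
wrist_force: [0.4, -0.4, 0.1]
finger_gap: -0.0005
gripper_force: 0.0
```

```bash
python3 - <<'E'
from fit import *
s=grab_frame("scene")[160:290,230:370]
t=grab_frame("top")[120:250,120:260]; cv2.imwrite("pics/c7.png",cv2.resize(np.hstack([t,s]),None,fx=2.8,fy=2.8,interpolation=2))
p=np.load("p.npy")
for n in("top","scene"):
  c=calibration(n)
  for b in(.25,.28,.31):print(n,b,proj(c,w(p,knob(0,b))).round(1),proj(c,w(p,knob(0,b,.187))).round(1),proj(c,w(p,knob(0,b,.12))).round(1))
lever(p); print(manip.observe()["wrist_force"])
E
```

```text
top 0.25 [176.4 160.4] [174.3 155.2] [180.4 170.3]
top 0.28 [176.5 158.1] [174.5 152.5] [180.5 168.6]
top 0.31 [176.7 155.8] [174.6 149.9] [180.5 167. ]
scene 0.25 [285.8 222.2] [284.8 215.9] [287.7 234.2]
scene 0.28 [284.3 223.8] [283.1 217.8] [286.7 235.4]
scene 0.31 [282.8 225.5] [281.3 219.7] [285.6 236.6]
scene [285.9 228.7] 0.79 419
top [175.6 160.5] 0.92 484
[0.50552309 0.10647197 0.85462285]
```

View pics/c7.png

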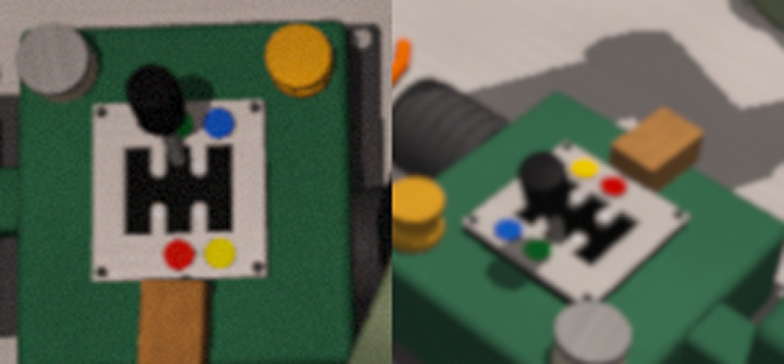

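The hand is clear. The lever sits in the green slot, with the knob cap at top-crop (150,88). I'll check how far home it is by comparing the knob silhouette.

```bash
python3 - <<'E'
from fit import *
p=np.load("p.npy")
def R(a,b):
    k=np.array(knob(a,b,1.))-[0,0,.035]; u=np.cross(k,[0,1,0]);u/=np.linalg.norm(u); v=np.cross(k,u); return k,u,v
for n in("top","scene"):
  c=calibration(n); im=grab_frame(n); ms=finder.cut_out("selector_knob",n)[0]["pixels"]
  dark=(im.max(2)<45)&(cv2.dilate(ms.astype(np.uint8),np.ones((5,5)))>0)
  best=[]
  for b in np.arange(.2,.36,.01):
   for a in np.arange(-.06,.061,.02):
    k,u,v=R(a,b); pts=[proj(c,w(p,np.array([0,0,.035])+L*k+.018*(np.cos(t)*u+np.sin(t)*v))) for L in(.143,.187) for t in np.linspace(0,6.28,24)]
    m=np.zeros((384,512),np.uint8); cv2.fillConvexPoly(m,cv2.convexHull(np.round(np.array(pts)*16).astype(np.int32)),1,shift=4)
    # compare only the upper part: ignore pixels near the slots (below)
    best.append(((m.astype(bool)&dark).sum()/(m.astype(bool)|dark).sum(),round(b,2),round(a,2)))
  best.sort(reverse=True); print(n,[tuple(np.round(x,2)) for x in best[:5]])
E
```

```text
Traceback (most recent call last):
IndexError: list index out of range
```

```bash
python3 - <<'E'
from fit import *
p=np.load("p.npy")
def R(a,b):
    k=np.array(knob(a,b,1.))-[0,0,.035]; u=np.cross(k,[0,1,0]);u/=np.linalg.norm(u); v=np.cross(k,u); return k,u,v
for n,(x0,x1,y0,y1) in {"top":(160,192,138,168),"scene":(270,300,208,233)}.items():
  c=calibration(n); im=grab_frame(n); roi=np.zeros((384,512),bool); roi[y0:y1,x0:x1]=1
  dark=(im.max(2)<45)&roi
  best=[]
  for b in np.arange(.2,.36,.01):
   for a in np.arange(-.06,.061,.02):
    k,u,v=R(a,b); pts=[proj(c,w(p,np.array([0,0,.035])+L*k+.018*(np.cos(t)*u+np.sin(t)*v))) for L in(.143,.187) for t in np.linspace(0,6.28,24)]
    m=np.zeros((384,512),np.uint8); cv2.fillConvexPoly(m,cv2.convexHull(np.round(np.array(pts)*16).astype(np.int32)),1,shift=4); m=(m>0)&roi
    best.append(((m&dark).sum()/(m|dark).sum(),round(b,2),round(a,2)))
  best.sort(reverse=True); print(n,[tuple(np.round(x,2).tolist()) for x in best[:5]])
E
```

```text
top [(0.8, 0.3, 0.0), (0.78, 0.31, 0.0), (0.78, 0.29, 0.0), (0.77, 0.32, 0.0), (0.75, 0.3, -0.02)]
scene [(0.76, 0.33, -0.04), (0.75, 0.34, -0.04), (0.74, 0.35, -0.04), (0.74, 0.32, -0.04), (0.74, 0.35, -0.06)]
```

Both views agree with fully home (b ≈ 0.30–0.33), as did the hard stop felt while pushing. Handing in.

```bash
python3 -c "
from plant import job; print(job.hand_in())"
```

```text
the job is handed in; nothing more can be done
None
```

The selector lever is fully home in the green (middle, +x) slot, reached by pushing alone through the cross channel; the last check put it at b ≈ 0.30 to 0.33, no other marked slot was entered, the loose items were not touched, and the job is handed in with the hand clear.

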